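# Clip the microscope hex drivers back on the rack in size order

## Task

Put the two loose hex drivers back on the sloping clip rack so that the three drivers hang in size order: the short yellow one in the left place as seen from the robot, the long red one in the right place, the green one staying clipped in the middle. Press each one fully home in both of its spring clips, centred on its grip and with the blade pointing up the slope like the green one, let go, and do not knock the bottle, the slide box or the dish about.

Things in the scene. Friction and masses are not known exactly. Their poses are not given: they have to be found in the camera images.
- short_grip (a point): Short hex driver, 135 mm long, about 120 g: black round handle 22 mm thick, 110 mm long; in its middle a yellow square grip 24 x 24 mm, 40 mm long (it lies on a flat side and does not roll); steel blade 6 mm thick sticking 25 mm out of one end. This point: centre of the grip, on the handle's axis, 12 mm above the bench as it lies; x along the handle to the blade, z up. 
- short_tip (a point): tip of the short driver's blade, on its axis, 80 mm from the grip's centre
- short: the short driver; its origin lies 12 mm under the grip's centre, on the grip's lower flat
- long_grip (a point): Long hex driver, 195 mm long, about 150 g: black round handle 22 mm thick, 110 mm long; in its middle a red square grip 24 x 24 mm, 40 mm long (it lies on a flat side and does not roll); steel blade 10 mm thick sticking 85 mm out of one end. This point: centre of the grip, on the handle's axis, 12 mm above the bench as it lies; x along the handle to the blade, z up. 
- long_tip (a point): tip of the long driver's blade, on its axis, 140 mm from the grip's centre
- long: the long driver; its origin lies 12 mm under the grip's centre, on the grip's lower flat
- medium_grip (a point): Medium hex driver, 165 mm long, about 140 g: black round handle 22 mm thick, 110 mm long; in its middle a green square grip 24 x 24 mm, 40 mm long (it lies on a flat side and does not roll); steel blade 8 mm thick sticking 55 mm out of one end. Already clipped in the rack's middle place. This point: centre of the square grip, on the handle's axis; x towards the blade.
- medium_tip (a point): tip of the medium driver's blade, on its axis, 110 mm from the grip's centre
- medium: the medium driver; its origin lies 12 mm under the grip's centre, on the side of the rack's face
- rack: Blue clip rack fixed to the bench, 210 x 260 mm in plan, its face sloping up away from the robot at 28 degrees from level, with three places 75 mm apart side by side. Origin: centre of its underside, 105 mm straight below the middle seat; x away from the robot, y to its left, z up.
- rack_face: The rack's sloping face: two aluminium rails, 14 mm wide, run across it, 38 mm below and above the seats along the slope; their tops are 11 mm under the seat points and carry the round handle either side of the grip. Between them the blue plate lies 31 mm under the seat points. Origin at the middle seat; x up the slope, z out of the face.
- clip_left (a point): Upper clip of the left place, on the seat line, 38 mm up the slope from the seat; all six are alike, one per place and rail, 12 mm wide. Two slippery black noses, radius 4 mm, 8 mm above and 12 mm either side of the seat line, spread 5 mm each and snap back over the handle. Both clips of a place take about 12 N in all to push in, 10 N to pull out, and snap; they stand 22 mm to each side, 18 mm high.
- seat_left (a point): Left place of the rack, at the robot's left, one white bar painted below it: where the centre of a driver's grip sits when the driver is fully home in its two clips, 105 mm above the bench. Axes turned with the rack: x up the slope, y along the rails to the robot's left, z straight out of the sloping face (a driver is pushed in along -z). 
- seat_mid (a point): Middle place of the rack, between the others; two white bars painted below it: where the centre of a driver's grip sits when the driver is fully home in its two clips, 105 mm above the bench. Axes turned with the rack: x up the slope, y along the rails to the robot's left, z straight out of the sloping face (a driver is pushed in along -z). Taken by the medium driver from the start.
- seat_right (a point): Right place of the rack, to the robot's right; three white bars painted below it: where the centre of a driver's grip sits when the driver is fully home in its two clips, 105 mm above the bench. Axes turned with the rack: x up the slope, y along the rails to the robot's left, z straight out of the sloping face (a driver is pushed in along -z). 150 mm from the left place.
- oil_bottle: bystander: amber immersion-oil bottle with a black cap, 36 mm in diameter, 75 mm tall, standing loose; origin at the centre of its underside
- slide_box: bystander: blue and white slide box 87 x 102 x 34 mm, loose; origin at the centre of its underside
- dish: bystander: closed clear dish, 92 mm in diameter, 18 mm high, loose; origin at the centre of its underside
Things that resemble listed ones, but are neither listed nor needed, are in the scene too. What is shaped like the short but purple is not meant.

How it is judged:
By the outcome, as a careful person would: the job done as asked, in the order asked, and still so for the second after the job is handed in, with the robot touching nothing.
It also fails if it takes over 61 s, if anything falls off the work surface, if the arm or the gripper's body presses on something with over 40 N, if the wrist force passes 120 N, or if a joint passes its speed limit or range.

## Robot

A 7-joint arm with a two-finger parallel gripper is mounted at the origin on the work surface. World frame = base frame: x ahead of the robot, y to its left, z up, the work surface at z = 0. Lengths are in m, angles in rad, forces in N, time in s.
With the tool pointing down it reaches from about 0.425 to 0.95 m from the base axis. Payload 4.7 kg.
Tool frame: the origin (TCP) lies at the very end of the fingers, on their centre line; the grasp point (between the pads) lies 19 mm behind it; z points along the fingers, y is the direction in which the jaws open and shut (so a half turn about z gives the same grasp; the last joint's range is limited). The gripper opens to 87 mm and grips with 3 to 60 N. Pads are 19 mm wide; open, the fingers measure 117 mm over their backs; the gripper's body (75 mm by 190 mm) begins 51 mm behind the grasp point.
Start: joints at [-1.148, 0.469, -0.049, 1.532, 0.024, 1.141, -0.082], TCP at [0.295, 0.607, 0.223] pointing down, gripper open.
Joint ranges: [-2.59, 2.59], [-0.33, 1.99], [-1.39, 1.29], [0.1, 2.45], [-1.04, 4.18], [0.21, 1.99], [-2.66, 2.66]. Speed limits (rad/s): [2.57, 2.57, 3.14, 3.14, 3.14, 3.14, 3.14].

## Interface

Orientations are given as a unit quaternion [x, y, z, w].
In Python, from station import monitor, cams, arm gives the robot as it stands.
- The arm moves only by the tool step_arm, never from a script. Its argument "commands" is a list of rows, each an object of numbers: "fingers": the opening, from 0 (shut) to 1 (fully open); "x", "y", "z": the shift along the world's x, y, z in cm; "ax", "ay", "az": the turn, a rotation vector about the world's x, y, z in rad. In form: [{"fingers": .., "x": .., "y": .., "z": .., "ax": .., "ay": .., "az": ..}, ...]. A call has 1 to 8 rows; each row shifts and turns the commanded pose from where the row before left it; what a row does not reach is not made up. A row lasts 1/8 s, in which the tool goes at most 62.5 mm and 10.7 degrees, less where a joint would pass 70% of its speed; a pose out of reach is approached as far as the arm can. A call with a gripper value outside its range is refused whole. The fingers move at their own pace and stop on an object; "force" is the grip in N (left out, the last holds). Time passes only in rows, so rows that do not move let the fingers close. It gives the time, the measured TCP pose, the force and the opening at its end, in the units of the state.
- monitor.observe(): the state, without advancing time (a new reading comes with each control period).
- cams.get_image(name): name is "scene" or "top" or "wrist"; returns the picture (480x640x3 uint8, blue, green, red); there is no depth.
- cams.calibration(name): a dict with "intrinsics" (3x3 intrinsics, pixels), "k1" (the pictures are not rectified: a ray, as slopes to the right and down, at radius r is drawn at 1 + k1 r^2 times it, then the intrinsics apply), "position" and "rotation" of the camera in the world. Camera axes: x right, y down, z forward; pixel columns grow to the right and rows downward; lengths in m; the calibration is good to about 2 mm. A picture is of the moment at which its call begins: read the wrist's pose just before it. calibration takes no time and is no camera call; for the wrist camera it gives the pose at the moment of the call.
- arm.close_job(): hands the job in, once; it reports no verdict.
The state is a dict: "clock": time; "q": joint angles; "joint_vel": joint speeds; "joint_torque": joint torques, N m; "eef_pos": TCP position; "tcp_rot": TCP orientation; "contact_force": force on the tool from outside, world axes, zero at the start; "moment": the same for the moment, N m; "finger_gap": finger opening in m.
Only numpy, scipy, OpenCV 4.12 (cv2) and the standard library are available. Lean on these libraries where they do the work, as an engineer would, in place of code of your own. Each camera call takes 0.05 s, during which the arm holds its last target.

## Working session

There is one attempt and no reset: what is moved stays moved. The work goes in short steps, Python scripts to look and compute and a tool call to move; the robot and the scene stay as the last step left them, time stands still between calls to the robot, and variables do not carry over. Pictures are saved under pics/ and viewed, and the job is handed in when it is done.

Besides the shell and the picture viewer there is one more tool, called after "Call:" in YAML: its name, and indented under it one key for each argument. step_arm: Moves the arm, as the interface text tells. Its arguments: {"type":"object","properties":{"commands":{"type":"array","items":{"type":"object","properties":{"fingers":{"type":"number"},"x":{"type":"number"},"y":{"type":"number"},"z":{"type":"number"},"ax":{"type":"number"},"ay":{"type":"number"},"az":{"type":"number"}}}},"force":{"type":"number"}},"required":["commands"]}

```bash
mkdir -p pics; ls
python3 - <<'E'
from station import monitor,cams,arm
import cv2
s=monitor.observe(); print(s)
for n in("scene","top","wrist"):
    c=cams.calibration(n);print(n,c)
    cv2.imwrite(f"pics/{n}0.png",cams.get_image(n))
E
```

```text
pics
{'clock': 0.0, 'q': array([-1.14790551,  0.46947799, -0.04859032,  1.53370402,  0.02408494,
        1.14097556, -0.08227793]), 'joint_vel': array([ 7.47262909e-04, -1.28303172e-03, -6.91228735e-06,  8.77446416e-04,
        8.80399515e-04, -1.21295624e-03,  3.72603421e-04]), 'joint_torque': array([-2.64598129e-04, -5.07974088e+01, -8.08699988e-02, -2.36152464e+01,
       -6.13998924e-02,  3.77441570e-02,  1.57857376e-04]), 'eef_pos': array([0.29441676, 0.60673942, 0.2214705 ]), 'tcp_rot': array([ 2.23957802e-01,  9.74598339e-01, -9.71140071e-04, -1.92187848e-04]), 'contact_force': array([0.16078354, 0.66383003, 0.65108514]), 'moment': array([-0.05341706, -0.02437964,  0.03177197]), 'finger_gap': 0.08686979318308877}
scene {'intrinsics': array([[485.13944554,   0.        , 327.52819671],
       [  0.        , 485.13944554, 240.59084409],
       [  0.        ,   0.        ,   1.        ]]), 'k1': 0.003778258861688729, 'position': array([ 1.54334514, -0.05548761,  0.86239677]), 'rotation': array([ 0.66169937,  0.60261595, -0.2999976 , -0.33016571])}
top {'intrinsics': array([[452.05402434,   0.        , 322.96307013],
       [  0.        , 452.05402434, 245.18980577],
       [  0.        ,   0.        ,   1.        ]]), 'k1': -0.011066406135431792, 'position': array([0.42060464, 0.03240895, 1.25755182]), 'rotation': array([ 0.71005951, -0.70197988,  0.03777176, -0.0401626 ])}
wrist {'intrinsics': array([[404.04357313,   0.        , 321.0245798 ],
       [  0.        , 404.04357313, 239.00291763],
       [  0.        ,   0.        ,   1.        ]]), 'k1': -0.08546945999469299, 'position': array([0.22828603, 0.6386577 , 0.38352598]), 'rotation': array([0.83941113, 0.52662129, 0.07045362, 0.11443453])}
```

View pics/top0.png

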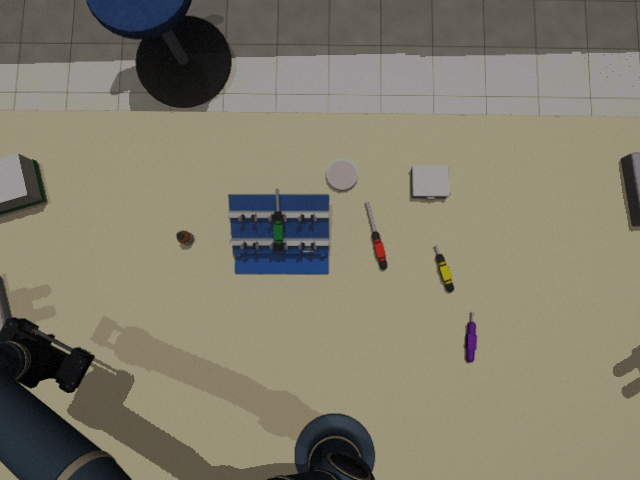

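View pics/scene0.png

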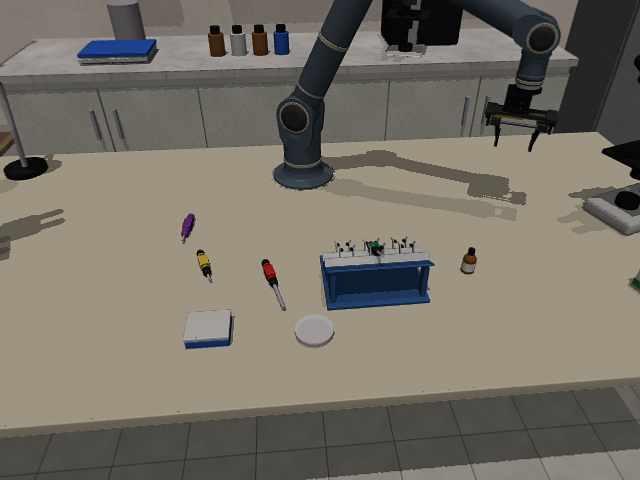

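View pics/wrist0.png

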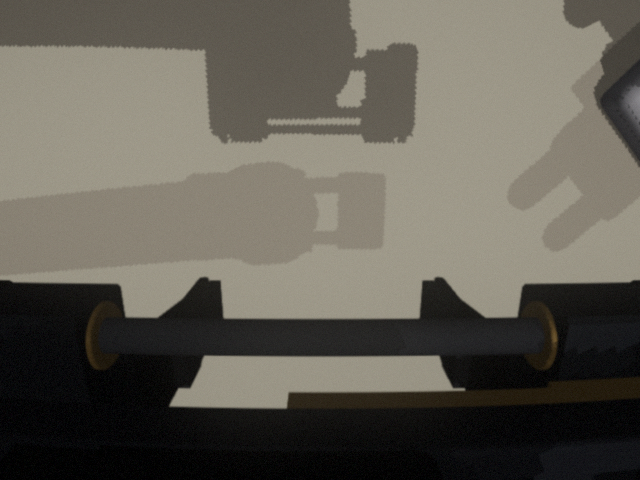

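Candidates in the top picture: yellow driver (445,270), which is the short one; purple look-alike (471,340), not wanted; red driver (378,248), which is the long one; green driver (278,230), already clipped. Next I take a close crop and measure.

```bash
cat > h.py <<'E'
import numpy as np, cv2
from scipy.spatial.transform import Rotation as R
def ray(c,p):
    K=c["intrinsics"]; d=np.array([(p[0]-K[0,2])/K[0,0],(p[1]-K[1,2])/K[1,1]]); u=d.copy()
    for _ in range(20): u=d/(1+c["k1"]*(u@u))
    return np.array(c["position"]), R.from_quat(c["rotation"]).apply([u[0],u[1],1])
def plane(c,p,z):
    o,d=ray(c,p); return o+d*(z-o[2])/d[2]
def tri(c1,p1,c2,p2):
    A=np.zeros((3,3));b=np.zeros(3)
    rs=[ray(c1,p1),ray(c2,p2)]
    for o,d in rs:
        d=d/np.linalg.norm(d);P=np.eye(3)-np.outer(d,d);A+=P;b+=P@o
    x=np.linalg.solve(A,b); return x,[np.linalg.norm(np.cross(x-o,d/np.linalg.norm(d))) for o,d in rs]
def proj(c,X):
    v=R.from_quat(c["rotation"]).inv().apply(np.array(X)-c["position"]);u=v[:2]/v[2];u=u*(1+c["k1"]*(u@u));K=c["intrinsics"]
    return np.array([u[0]*K[0,0]+K[0,2],u[1]*K[1,1]+K[1,2]])
HUE={"yellow":(22,35),"red":(-8,8),"green":(50,75),"purple":(130,150),"blue":(100,125)}
def mask(im,col,smin=120,vmin=50):
    h=cv2.cvtColor(im,cv2.COLOR_BGR2HSV).astype(int); H=h[...,0].copy(); lo,hi=HUE[col]
    if lo<0: H=np.where(H>90,H-180,H)
    return ((H>=lo)&(H<=hi)&(h[...,1]>smin)&(h[...,2]>vmin)).astype(np.uint8)
def blobs(m,amin=15):
    n,l,s,c=cv2.connectedComponentsWithStats(m)
    return [(c[i],s[i]) for i in range(1,n) if s[i][4]>=amin]
E
python3 - <<'E'
from station import cams
from h import *
ct,cs=cams.calibration("top"),cams.calibration("scene")
t=cv2.imread("pics/top0.png");s=cv2.imread("pics/scene0.png")
for col in("yellow","red","green"):
    for nm,im,c in(("top",t,ct),("scene",s,cs)):
        for b in blobs(mask(im,col)): print(col,nm,b[0].round(1),b[1],plane(c,b[0],0.018).round(4))
a=cv2.resize(t[180:370,220:500],None,fx=2.8,fy=2.8,interpolation=cv2.INTER_CUBIC);cv2.imwrite("pics/topcrop.png",a)
a=cv2.resize(s[200:350,160:480],None,fx=2.5,fy=2.5,interpolation=cv2.INTER_CUBIC);cv2.imwrite("pics/scrop.png",a)
E
```

```text
yellow top [444.9 272.4] [438 261  14  24 191] [ 0.4866 -0.2976  0.018 ]
yellow scene [202.6 260. ] [197 253  13  18 125] [ 0.4846 -0.2995  0.018 ]
red top [379.2 249.6] [373 238  13  24 188] [ 0.5474 -0.1176  0.018 ]
red scene [268.5 270.5] [263 263  13  18 139] [ 0.5458 -0.1193  0.018 ]
green top [277.5 221.9] [275 221   6   3  16] [0.6215 0.1643 0.018 ]
green top [277.9 231.6] [273 224  10  16 140] [0.5941 0.1625 0.018 ]
green top [278.2 241.7] [275 241   8   3  18] [0.5661 0.1611 0.018 ]
green scene [373.8 243.9] [368 242  12   5  39] [0.4565 0.1807 0.018 ]
```

View pics/topcrop.png

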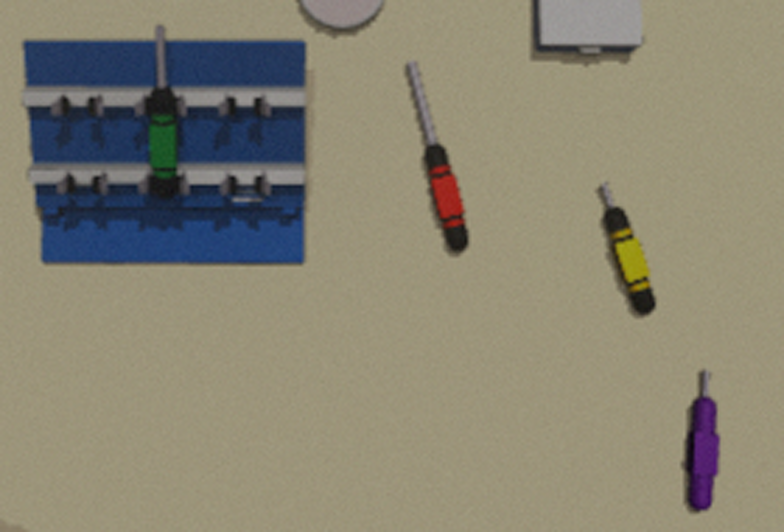

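View pics/scrop.png

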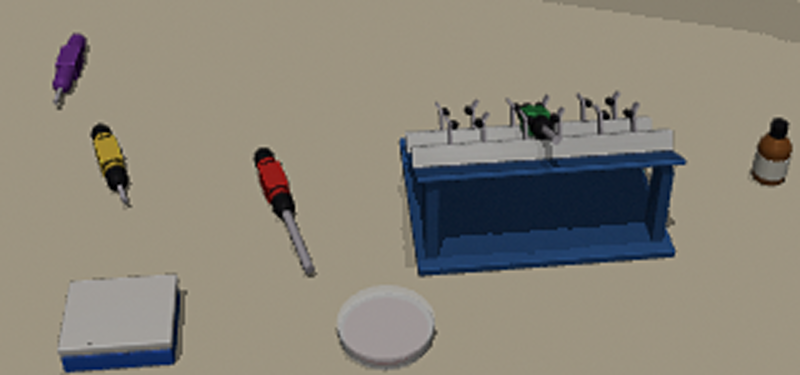

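Run:
```python
from station import cams,monitor
from h import *
ct,cs=cams.calibration("top"),cams.calibration("scene")
T=lambda x,y:(220+x/2.8,180+y/2.8)
S=lambda x,y:(160+x/2.5,200+y/2.5)
for n,g,tip,end,S_t,S_e in(("short",(444.9,272.4),T(603,185),T(645,308),S(127,204),S(98,127)),("long",(379.2,249.6),T(410,64),T(458,245),S(310,272),S(262,152))):
    a=plane(ct,tip,.012);b=plane(ct,end,.012);d=a-b
    print(n,a.round(4),b.round(4),np.linalg.norm(d),"yaw",np.degrees(np.arctan2(d[1],d[0])))
    a=plane(cs,S_t,.012);b=plane(cs,S_e,.012);d=a-b
    print(n,a.round(4),b.round(4),np.linalg.norm(d),"yaw",np.degrees(np.arctan2(d[1],d[0])))
g=tri(ct,(277.9,231.8),cs,(373.8,243.9));print("green",g)
print("green plane z=.116",plane(ct,(277.9,231.8),.116))
print("tip", plane(ct,T(160,27),.105+.11*np.sin(np.radians(28))))
for z in(0,.01,.03):print("rack base corners",[plane(ct,T(*p),z).round(4) for p in((42,262),(304,262))])
print("upper rail ends",[plane(ct,T(*p),.105+.038*.469-.011*.883).round(4) for p in((22,98),(304,98))])
print("lower rail ends",[plane(ct,T(*p),.105-.038*.469-.011*.883).round(4) for p in((30,176),(304,176))])
print("bottle",plane(cs,S(772,180),0)); print("box",plane(ct,(430,181),.034));print("dish",plane(ct,(342,175),.018))
s=monitor.observe();Rm=R.from_quat(s["tcp_rot"]).as_matrix();print(Rm.round(3))
c=cams.calibration("wrist");print("cam in tool",Rm.T@(c["position"]-s["eef_pos"]),Rm.T@R.from_quat(c["rotation"]).as_matrix())
```

```text
short [ 0.5595 -0.2741  0.012 ] [ 0.4388 -0.3134  0.012 ] 0.1269868485807652 yaw 18.024014205492204
short [ 0.5696 -0.2699  0.012 ] [ 0.4346 -0.3152  0.012 ] 0.14245451319433244 yaw 18.574311434196215
long [ 0.6792 -0.0829  0.012 ] [ 0.4985 -0.1304  0.012 ] 0.1867768321397503 yaw 14.710502612234293
long [ 0.6873 -0.0814  0.012 ] [ 0.4966 -0.13    0.012 ] 0.19680991359451241 yaw 14.292090783453505
green (array([0.58034579, 0.15314828, 0.11438159]), [np.float64(0.0006644474503083357), np.float64(0.00066444745030838)])
green plane z=.116 [0.58002841 0.15231516 0.116     ]
tip [0.68008397 0.15233392 0.15664187]
rack base corners [array([0.4776, 0.2813, 0.    ]), array([0.4806, 0.021 , 0.    ])]
rack base corners [array([0.4772, 0.2793, 0.01  ]), array([0.4801, 0.0211, 0.01  ])]
rack base corners [array([0.4762, 0.2753, 0.03  ]), array([0.4792, 0.0212, 0.03  ])]
upper rail ends [array([0.6226, 0.2822, 0.1131]), array([0.6254, 0.0235, 0.1131])]
lower rail ends [array([0.5547, 0.2799, 0.0775]), array([0.5576, 0.0225, 0.0775])]
bottle [5.81338028e-01 4.21760405e-01 1.11022302e-16]
box [ 0.73809914 -0.25676756  0.034     ]
dish [ 0.75668052 -0.01374081  0.018     ]
[[-0.9    0.437 -0.001]
 [ 0.437  0.9   -0.001]
 [-0.    -0.001 -1.   ]]
cam in tool [ 0.07343533 -0.00051794 -0.16191167] [[ 1.27781934e-03 -9.63902193e-01 -2.66253505e-01]
 [ 9.99999038e-01  1.37512438e-03 -1.79029724e-04]
 [ 5.38698831e-04 -2.66253020e-01  9.63903024e-01]]
```

The crops confirm it. The yellow-gripped driver at top (445,272) is the short one, the red at (379,250) is the long one, and the purple look-alike at (471,340) is left alone. I move above the short driver.

Call:
step_arm:
  commands:
    - {"x": 1.6, "y": -5.6, "z": 0.5, "az": -0.15, "fingers": 1}
    - {"x": 1.6, "y": -5.6, "z": 0.5, "az": -0.15}
    - {"x": 1.6, "y": -5.6, "z": 0.5, "az": -0.15}
    - {"x": 1.6, "y": -5.6, "z": 0.5, "az": -0.15}
    - {"x": 1.6, "y": -5.6, "z": 0.5, "az": -0.15}
    - {"x": 1.6, "y": -5.6, "z": 0.5, "az": -0.15}
    - {"x": 1.6, "y": -5.6, "z": 0.5, "az": -0.15}
    - {"x": 1.6, "y": -5.6, "z": 0.5, "az": -0.15}

```text
$.commands[0]: bad value
```

Call:
step_arm:
  commands:
    - {"x": 0.8, "y": -5.7, "z": -0.5, "az": -0.15}
    - {"x": 0.8, "y": -5.7, "z": -0.5, "az": -0.15}
    - {"x": 0.8, "y": -5.7, "z": -0.5, "az": -0.15}
    - {"x": 0.8, "y": -5.7, "z": -0.5, "az": -0.15}
    - {"x": 0.8, "y": -5.7, "z": -0.5, "az": -0.15}
    - {"x": 0.8, "y": -5.7, "z": -0.5, "az": -0.15}
    - {"x": 0.8, "y": -5.7, "z": -0.5, "az": -0.15}
    - {"x": 0.8, "y": -5.7, "z": -0.5, "az": -0.12}
    - {"x": 0}

```text
$.commands[0]: bad value
```

Call:
step_arm:
  commands:
    - {"fingers": 1, "x": 1.6, "y": -5.6, "z": 0.5, "ax": 0, "ay": 0, "az": -0.15}
    - {"fingers": 1, "x": 1.6, "y": -5.6, "z": 0.5, "ax": 0, "ay": 0, "az": -0.15}
    - {"fingers": 1, "x": 1.6, "y": -5.6, "z": 0.5, "ax": 0, "ay": 0, "az": -0.15}
    - {"fingers": 1, "x": 1.6, "y": -5.6, "z": 0.5, "ax": 0, "ay": 0, "az": -0.15}
    - {"fingers": 1, "x": 1.6, "y": -5.6, "z": 0.5, "ax": 0, "ay": 0, "az": -0.15}
    - {"fingers": 1, "x": 1.6, "y": -5.6, "z": 0.5, "ax": 0, "ay": 0, "az": -0.15}
    - {"fingers": 1, "x": 1.6, "y": -5.6, "z": 0.5, "ax": 0, "ay": 0, "az": -0.15}
    - {"fingers": 1, "x": 1.6, "y": -5.6, "z": 0.5, "ax": 0, "ay": 0, "az": -0.15}

```text
clock: 1.15
eef_pos: [0.4228, 0.1574, 0.2628]
tcp_rot: [0.737, 0.676, 0.0, -0.0]
contact_force: [0.3, 0.6, 0.2]
finger_gap: 0.0871
```

Call:
step_arm:
  commands:
    - {"fingers": 1, "x": 0.8, "y": -5.7, "z": -0.5, "ax": 0, "ay": 0, "az": -0.15}
    - {"fingers": 1, "x": 0.8, "y": -5.7, "z": -0.5, "ax": 0, "ay": 0, "az": -0.15}
    - {"fingers": 1, "x": 0.8, "y": -5.7, "z": -0.5, "ax": 0, "ay": 0, "az": -0.15}
    - {"fingers": 1, "x": 0.8, "y": -5.7, "z": -0.5, "ax": 0, "ay": 0, "az": -0.15}
    - {"fingers": 1, "x": 0.8, "y": -5.7, "z": -0.5, "ax": 0, "ay": 0, "az": -0.15}
    - {"fingers": 1, "x": 0.8, "y": -5.7, "z": -0.5, "ax": 0, "ay": 0, "az": -0.15}
    - {"fingers": 1, "x": 0.8, "y": -5.7, "z": -0.5, "ax": 0, "ay": 0, "az": -0.15}
    - {"fingers": 1, "x": 0.8, "y": -5.7, "z": -0.5, "ax": 0, "ay": 0, "az": -0.12}

```text
clock: 2.15
eef_pos: [0.4869, -0.2981, 0.2223]
tcp_rot: [0.988, 0.158, 0.0, -0.0]
contact_force: [1.3, -0.0, -0.2]
finger_gap: 0.0868
```

Run:
```python
from station import cams,monitor
from h import *
s=monitor.observe();c=cams.calibration("wrist");im=cams.get_image("wrist");cv2.imwrite("pics/w1.png",im)
import pickle;pickle.dump((s,c),open("w1.pkl","wb"))
print(s["eef_pos"],s["q"].round(2),R.from_quat(s["tcp_rot"]).as_matrix().round(3))
for b in blobs(mask(im,"yellow"),100):print(b,plane(c,b[0],.022))
```

```text
[ 0.48688717 -0.29808783  0.22229623] [-0.13  0.37  0.79  1.82 -0.3   1.08 -0.48] [[ 0.95   0.311  0.   ]
 [ 0.311 -0.95   0.   ]
 [ 0.    -0.    -1.   ]]
(array([322.68831169, 180.25324675]), array([311, 176,  23,   9, 154], dtype=int32)) [ 0.51250652 -0.29131745  0.022     ]
(array([322.23731884, 209.10597826]), array([ 310,  187,   26,   45, 1104], dtype=int32)) [ 0.48738813 -0.29917517  0.022     ]
(array([322.28985507, 238.21014493]), array([311, 234,  22,   9, 138], dtype=int32)) [ 0.46126395 -0.30784248  0.022     ]
```

View pics/w1.png

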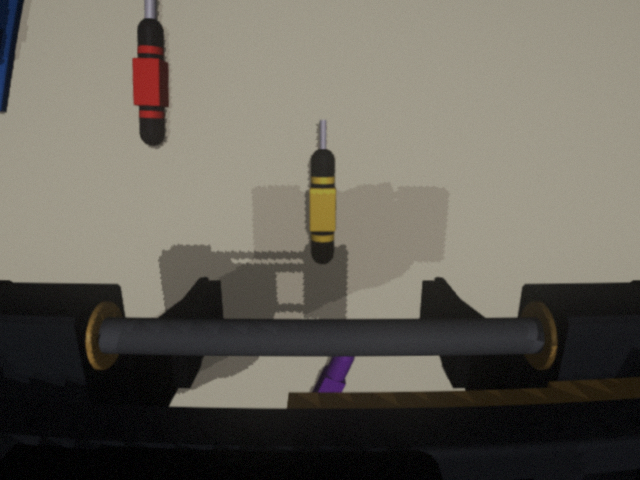

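The picture shows the short driver at (322,209), straight under the tool with its blade up the image. The yaw matches, so I descend and grip.

Call:
step_arm:
  commands:
    - {"fingers": 1, "x": 0, "y": -0.1, "z": -5.5, "ax": 0, "ay": 0, "az": 0}
    - {"fingers": 1, "x": 0, "y": 0, "z": -5.5, "ax": 0, "ay": 0, "az": 0}
    - {"fingers": 0.8, "x": 0, "y": 0, "z": -5.5, "ax": 0, "ay": 0, "az": 0}
    - {"fingers": 0.6, "x": 0, "y": 0, "z": -3.5, "ax": 0, "ay": 0, "az": 0}
    - {"fingers": 0.5, "x": 0, "y": 0, "z": -1.9, "ax": 0, "ay": 0, "az": 0}
    - {"fingers": 0.5, "x": 0, "y": 0, "z": 0, "ax": 0, "ay": 0, "az": 0}
  force: 45

```text
clock: 2.95
eef_pos: [0.4867, -0.2978, 0.0032]
tcp_rot: [0.987, 0.159, -0.0, -0.0]
contact_force: [-0.8, -1.1, 1.0]
finger_gap: 0.0549
```

Call:
step_arm:
  commands:
    - {"fingers": 0.2, "x": 0, "y": 0, "z": 0, "ax": 0, "ay": 0, "az": 0}
    - {"fingers": 0.0, "x": 0, "y": 0, "z": 0, "ax": 0, "ay": 0, "az": 0}
    - {"fingers": 0.0, "x": 0, "y": 0, "z": 0, "ax": 0, "ay": 0, "az": 0}
    - {"fingers": 0.0, "x": 0, "y": 0, "z": 0, "ax": 0, "ay": 0, "az": 0}
    - {"fingers": 0.0, "x": 0, "y": 0, "z": 0, "ax": 0, "ay": 0, "az": 0}
  force: 45

```text
clock: 3.58
eef_pos: [0.4872, -0.298, 0.0043]
tcp_rot: [0.987, 0.159, 0.001, 0.0]
contact_force: [-0.4, 0.6, 6.6]
finger_gap: 0.0233
```

Call:
step_arm:
  commands:
    - {"fingers": 0.0, "x": 0, "y": 0, "z": 3, "ax": 0, "ay": 0, "az": 0}
    - {"fingers": 0.0, "x": 0, "y": 0, "z": 5.5, "ax": 0, "ay": 0, "az": 0}
    - {"fingers": 0.0, "x": 0, "y": 0, "z": 6, "ax": 0, "ay": 0, "az": 0}
    - {"fingers": 0.0, "x": 0, "y": 0, "z": 6, "ax": 0, "ay": 0, "az": 0}
    - {"fingers": 0.0, "x": 0.5, "y": 3, "z": 4, "ax": 0, "ay": 0, "az": -0.05}
    - {"fingers": 0.0, "x": 0.5, "y": 5, "z": 1, "ax": 0, "ay": 0, "az": -0.05}
    - {"fingers": 0.0, "x": 0.5, "y": 5, "z": 0, "ax": 0, "ay": 0, "az": -0.05}
    - {"fingers": 0.0, "x": 0.5, "y": 5, "z": 0, "ax": 0, "ay": 0, "az": -0.05}

```text
clock: 4.58
eef_pos: [0.5061, -0.1159, 0.2583]
tcp_rot: [0.998, 0.059, -0.0, -0.0]
contact_force: [0.6, 0.8, -0.8]
finger_gap: 0.0234
```

Run:
```python
from station import cams,monitor
from h import *
s=monitor.observe();c=cams.calibration("wrist");im=cams.get_image("wrist");cv2.imwrite("pics/w2.png",im)
import pickle;pickle.dump((s,c),open("w2.pkl","wb"))
print(s["eef_pos"],s["q"].round(2),R.from_quat(s["tcp_rot"]).as_matrix().round(3))
```

```text
[ 0.50611805 -0.11588574  0.25830812] [-0.57  0.23  0.85  1.89 -0.19  1.11 -1.1 ] [[ 0.993  0.118 -0.   ]
 [ 0.118 -0.993  0.001]
 [-0.    -0.001 -1.   ]]
```

View pics/w2.png

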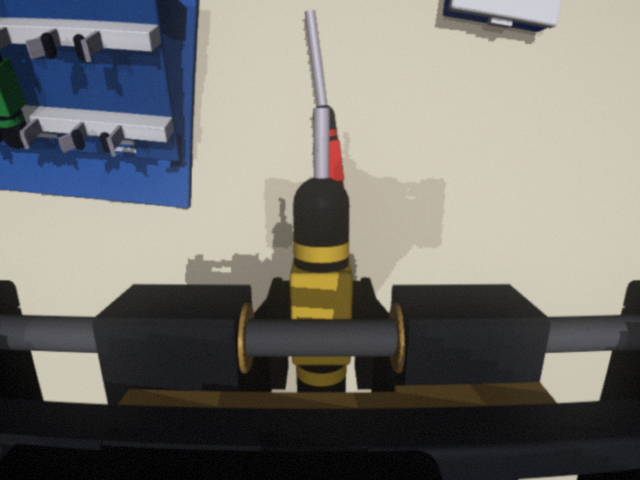

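Run:
```python
from h import *
import pickle
s,c=pickle.load(open("w2.pkl","rb"))
Rm=R.from_quat(s["tcp_rot"]).as_matrix()
for p,h in(((321,107),.0085),((321,179),.0085),((321,268),.0205),((321,363),.0205)):
    X=plane(c,p,s["eef_pos"][2]+h);print(p,(Rm.T@(X-s["eef_pos"])).round(4))
```

```text
(321, 107) [ 0.0795  0.0001 -0.0085]
(321, 179) [ 0.0532  0.0002 -0.0085]
(321, 268) [ 0.0218  0.0002 -0.0205]
(321, 363) [-0.0186  0.0002 -0.0205]
```

Call:
step_arm:
  commands:
    - {"fingers": 0.0, "x": 0.4, "y": 4.9, "z": 0, "ax": 0, "ay": 0, "az": -0.054}
    - {"fingers": 0.0, "x": 0.4, "y": 4.9, "z": 0, "ax": 0, "ay": 0, "az": -0.053}
    - {"fingers": 0.0, "x": 0.4, "y": 4.9, "z": 0, "ax": 0, "ay": -0.08, "az": 0}
    - {"fingers": 0.0, "x": 0.4, "y": 4.9, "z": 0, "ax": 0, "ay": -0.08, "az": 0}
    - {"fingers": 0.0, "x": 0.4, "y": 4.9, "z": 0, "ax": 0, "ay": -0.08, "az": 0}
    - {"fingers": 0.0, "x": 0.4, "y": 4.9, "z": 0, "ax": 0, "ay": -0.08, "az": 0}
    - {"fingers": 0.0, "x": 0.4, "y": 4.9, "z": 0, "ax": 0, "ay": -0.08, "az": 0}
    - {"fingers": 0.0, "x": 0, "y": 0, "z": 0, "ax": 0, "ay": -0.089, "az": 0}

```text
clock: 5.62
eef_pos: [0.534, 0.2301, 0.2584]
tcp_rot: [0.97, 0.01, 0.244, 0.001]
contact_force: [-0.2, -1.4, -1.0]
finger_gap: 0.0235
```

Run:
```python
from station import cams,monitor
from h import *
s=monitor.observe();c=cams.calibration("wrist");im=cams.get_image("wrist");cv2.imwrite("pics/w3.png",im)
import pickle;pickle.dump((s,c),open("w3.pkl","wb"))
print(s["eef_pos"],s["q"].round(2),R.from_quat(s["tcp_rot"]).as_matrix().round(3))
im=cams.get_image("scene");cv2.imwrite("pics/s3.png",cv2.resize(im[60:310,240:560],None,fx=2.4,fy=2.4,interpolation=cv2.INTER_CUBIC))
```

```text
[0.53395422 0.23010619 0.25842074] [-1.31  0.1   0.74  2.08  0.35  0.6  -2.39] [[ 0.881  0.019  0.473]
 [ 0.02  -1.     0.003]
 [ 0.472  0.007 -0.881]]
```

View pics/w3.png

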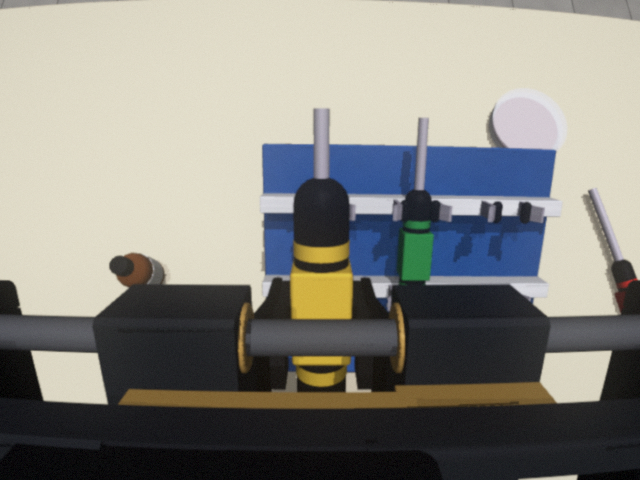

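View pics/s3.png

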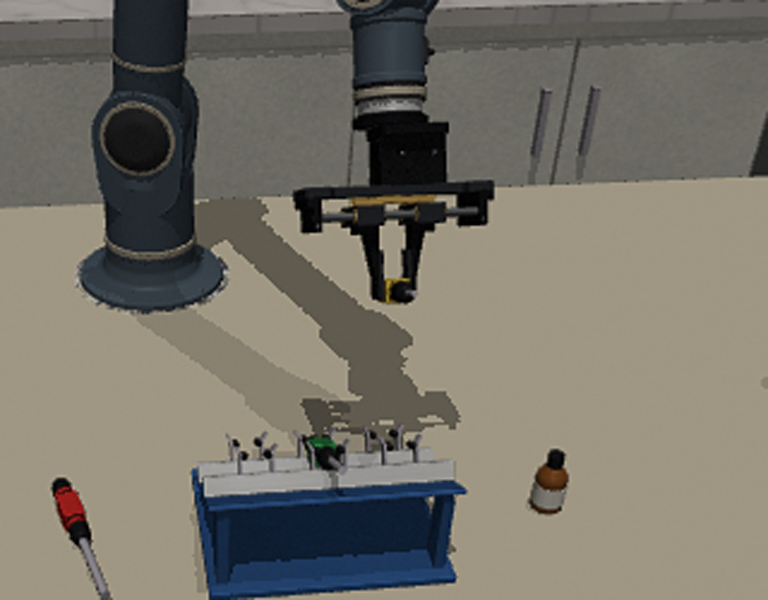

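Run:
```python
from h import *
import pickle
s,c=pickle.load(open("w3.pkl","rb"))
th=np.radians(28);n=np.array([-np.sin(th),0,np.cos(th)]);P0=np.array([.585,.152,.105])
def pl(p,h):
    o,d=ray(c,p);return o+d*((P0+n*h-o)@n)/(d@n)
u=np.array([np.cos(th),0,np.sin(th)])
def rel(X):return ((X-P0)@u, X[1]-P0[1],(X-P0)@n)
im=cv2.imread("pics/w3.png")
for b in blobs(mask(im,"green"),30):print("green",b[0].round(1),b[1],np.round(rel(pl(b[0],.012)),4))
for nm,p,h in(("tip",(423,119),0),("tipL",(418.5,120),0),("tipR",(427.5,120),0),("blade base",(419.5,188),0),("grip far edge L",(404,233),.012),("grip far R",(432,233),.012),("grip near L",(402,281),.012),("grip near R",(430,281),.012),("upper rail L top",(262,195),-.011),("upper rail R top",(557,200),-.011),("lower rail L top",(262,278),-.011),("lower rail R top",(547,280),-.011)):
    X=pl(p,h);print(nm,X.round(4),np.round(rel(X),4))
a=cv2.resize(im[90:310,240:580],None,fx=2.3,fy=2.3,interpolation=cv2.INTER_CUBIC);cv2.imwrite("pics/w3c.png",a)
```

```text
green [417.5 224.5] [405 220  25  10 193] [0.0273 0.002  0.012 ]
green [415.9 256.1] [ 401  230   32   51 1406] [0.0012 0.0011 0.012 ]
tip [0.6807 0.1532 0.1559] [0.1084 0.0012 0.    ]
tipL [0.6799 0.1567 0.1555] [ 0.1075  0.0047 -0.    ]
tipR [0.6801 0.1496 0.1556] [ 0.1077 -0.0024  0.    ]
blade base [0.6333 0.1518 0.1307] [ 0.0547 -0.0002  0.    ]
grip far edge L [0.5972 0.1642 0.1251] [0.0202 0.0122 0.012 ]
grip far R [0.5976 0.1418 0.1253] [ 0.0207 -0.0102  0.012 ]
grip near L [0.5612 0.1628 0.106 ] [-0.0205  0.0108  0.012 ]
grip near R [0.5616 0.1395 0.1061] [-0.0201 -0.0125  0.012 ]
upper rail L top [0.6294 0.2799 0.1161] [ 0.0444  0.1279 -0.011 ]
upper rail R top [0.6313 0.0284 0.1171] [ 0.0466 -0.1236 -0.011 ]
lower rail L top [0.5644 0.2812 0.0816] [-0.0292  0.1292 -0.011 ]
lower rail R top [0.5668 0.0249 0.0829] [-0.0265 -0.1271 -0.011 ]
```

View pics/w3c.png

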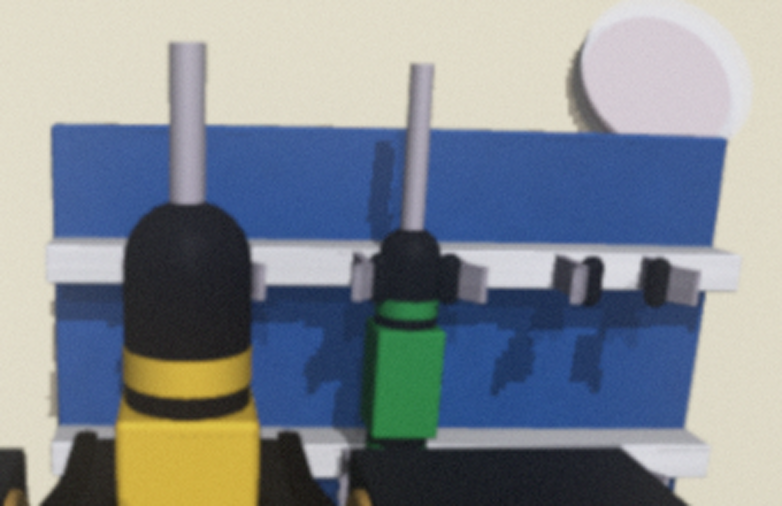

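Call:
step_arm:
  commands:
    - {"fingers": 0.0, "x": 0.9, "y": -0.1, "z": -3, "ax": 0.007, "ay": 0.003, "az": -0.01}
    - {"fingers": 0.0, "x": 0.9, "y": -0.1, "z": -3, "ax": 0, "ay": 0, "az": 0}
    - {"fingers": 0.0, "x": 0.9, "y": -0.1, "z": -3, "ax": 0, "ay": 0, "az": 0}
    - {"fingers": 0.0, "x": 0.9, "y": 0, "z": -3, "ax": 0, "ay": 0, "az": 0}
    - {"fingers": 0.0, "x": 0, "y": 0, "z": 0, "ax": 0, "ay": 0, "az": 0}
    - {"fingers": 0.0, "x": 0, "y": 0, "z": 0, "ax": 0, "ay": 0, "az": 0}

```text
clock: 6.48
eef_pos: [0.5715, 0.2216, 0.1396]
tcp_rot: [0.971, -0.0, 0.241, -0.001]
contact_force: [0.3, 0.1, -1.0]
finger_gap: 0.0237
```

```bash
cat > snap.py <<'E'
import sys,pickle
from station import cams,monitor
from h import *
k=sys.argv[1]
s=monitor.observe();c=cams.calibration("wrist");im=cams.get_image("wrist");cv2.imwrite(f"pics/w{k}.png",im)
pickle.dump((s,c),open(f"w{k}.pkl","wb"))
print(s["clock"],s["eef_pos"].round(4),s["q"].round(2),s["contact_force"].round(1));print(R.from_quat(s["tcp_rot"]).as_matrix().round(4))
th=np.radians(28);n=np.array([-np.sin(th),0,np.cos(th)]);u=np.array([np.cos(th),0.0085,np.sin(th)])
seat=np.array([.5848,.2275,.105]) if sys.argv[2]=="L" else np.array([.5862,.0775,.105])
G=s["eef_pos"]-.0085*R.from_quat(s["tcp_rot"]).as_matrix()[:,2]
d=G-seat;print("grip rel seat mm: up %.1f left %.1f out %.1f"%(d@u*1e3,(d[1]-.0096*d[0])*1e3,d@n*1e3))
E
python3 snap.py 4 L
```

```text
6.475 [0.5715 0.2216 0.1396] [-1.09  0.35  0.64  2.14  0.11  0.29 -2.2 ] [ 0.3  0.1 -1. ]
[[ 8.838e-01 -2.000e-04  4.678e-01]
 [-8.000e-04 -1.000e+00  1.000e-03]
 [ 4.678e-01 -1.300e-03 -8.838e-01]]
grip rel seat mm: up 4.5 left -5.8 out 45.3
```

View pics/w4.png

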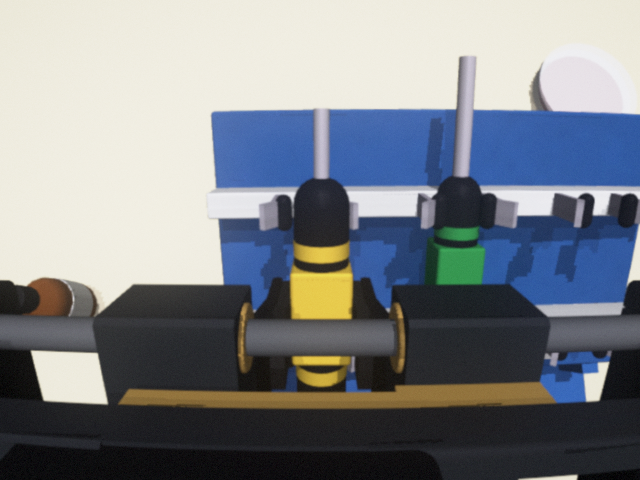

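```bash
cat > fk.py <<'E'
import numpy as np,itertools,pickle
from scipy.optimize import least_squares
from scipy.spatial.transform import Rotation as R
def fk(q,p,sg):
    h,L1,a1,L2,a2,a3,L3=p
    M=R.from_euler('z',sg[0]*q[0]);X=np.array([0,0,h])
    M=M*R.from_euler('y',q[1]);M=M*R.from_euler('z',sg[1]*q[2]);X=X+M.apply([a1,0,L1])
    M=M*R.from_euler('y',q[3]);X=X+M.apply([a2,0,0]);M=M*R.from_euler('z',sg[2]*q[4]);X=X+M.apply([0,0,L2])
    M=M*R.from_euler('y',q[5]);M=M*R.from_euler('z',sg[3]*q[6]);X=X+M.apply([0,0,L3])
    return X,M
E
python3 - <<'E'
from fk import *
D=[pickle.load(open(f"w{k}.pkl","rb"))[0] for k in(1,2,3,4)]
D.append(dict(q=np.array([-1.14790551,0.46947799,-0.04859032,1.53370402,0.02408494,1.14097556,-0.08227793]),eef_pos=np.array([.29441676,.60673942,.2214705]),tcp_rot=np.array([.223957802,.974598339,-.00097,-.00019])))
best=None
for sg in itertools.product((1,-1),repeat=4):
    for off in (np.pi/2,-np.pi/2,0,np.pi):
        def f(p):
            r=[]
            for d in D:
                X,M=fk(d["q"],p[:7],sg); r+=list(X-d["eef_pos"]);r+=list(.3*(M.apply([0,0,1])-R.from_quat(d["tcp_rot"]).apply([0,0,1])))
            return r
        break
    s=least_squares(f,[.3,.4,0,.4,0,0,.3]);print(sg,s.cost,s.x.round(3))
E
```

```text
(1, 1, 1, 1) 0.5259591616287654 [ 0.647 -0.702 -0.114 -0.195 -0.979  0.     0.731]
(1, 1, 1, -1) 0.5259591616287145 [ 0.647 -0.702 -0.114 -0.195 -0.979  0.     0.731]
(1, 1, -1, 1) 0.27882121421910666 [ 0.179 -3.043  1.199 -0.996 -1.595  0.    -1.491]
(1, 1, -1, -1) 0.2788212142191042 [ 0.179 -3.043  1.199 -0.996 -1.595  0.    -1.491]
(1, -1, 1, 1) 0.6936907762361342 [-0.78  -0.364  0.423 -0.521 -0.358  0.    -0.952]
(1, -1, 1, -1) 0.6936907762361341 [-0.78  -0.364  0.423 -0.521 -0.358  0.    -0.952]
(1, -1, -1, 1) 0.4258677280343002 [-2.446 -0.857  0.862 -1.234 -1.253  0.    -2.107]
(1, -1, -1, -1) 0.4258677280342985 [-2.446 -0.857  0.862 -1.234 -1.253  0.    -2.107]
(-1, 1, 1, 1) 0.17364859535990257 [-2.712  1.76  -0.231 -0.281 -0.557  0.    -0.635]
(-1, 1, 1, -1) 0.17364859535993563 [-2.712  1.76  -0.231 -0.281 -0.557  0.    -0.635]
(-1, 1, -1, 1) 0.19871662945642057 [-2.242  2.533 -0.697  0.093 -0.199  0.     0.237]
(-1, 1, -1, -1) 0.19871662945644059 [-2.242  2.533 -0.697  0.093 -0.199  0.     0.237]
(-1, -1, 1, 1) 0.03782468826842237 [ 0.131  0.252  0.17   0.349 -0.125  0.     0.031]
(-1, -1, 1, -1) 0.03782468827133107 [ 0.131  0.252  0.17   0.349 -0.125 -0.     0.031]
(-1, -1, -1, 1) 0.001448519729604982 [0.414 0.501 0.007 0.516 0.054 0.    0.369]
(-1, -1, -1, -1) 0.0014485197296049746 [0.414 0.501 0.007 0.516 0.054 0.    0.369]
```

```bash
cat > fk2.py <<'E'
import numpy as np,pickle
from scipy.optimize import least_squares
from scipy.spatial.transform import Rotation as R
def fk(q,p):
    h,b0,L1,a1,b1,L2,a2,b2,a3,L3=p
    e=R.from_euler
    M=e('z',-q[0]);X=M.apply([0,b0,h])
    M=M*e('y',q[1])*e('z',-q[2]);X=X+M.apply([a1,b1,L1])
    M=M*e('y',q[3])*e('z',-q[4]);X=X+M.apply([a2,b2,L2])
    M=M*e('y',q[5]);X=X+M.apply([a3,0,0])
    M=M*e('z',-q[6]);X=X+M.apply([0,0,L3])
    return X,M
def load(ks):
    D=[pickle.load(open(f"w{k}.pkl","rb"))[0] for k in ks]
    D.append(dict(q=np.array([-1.14790551,0.46947799,-0.04859032,1.53370402,0.02408494,1.14097556,-0.08227793]),eef_pos=np.array([.29441676,.60673942,.2214705]),tcp_rot=np.array([.223957802,.974598339,-.00097,-.00019])))
    return D
def fit(D):
    def f(p):
        r=[]
        for d in D:
            X,M=fk(d["q"],p); r+=list(X-d["eef_pos"]);r+=list(.3*(M.apply([0,0,1])-R.from_quat(d["tcp_rot"]).apply([0,0,1])))
        return np.r_[r,.003*np.array(p)[[1,3,4,6,7,8]]]
    return least_squares(f,[.4,0,.5,0,0,.5,0,0,0,.37])
if __name__=="__main__":
    D=load((1,2,3,4));s=fit(D);print(s.cost,s.x.round(3))
    for d in D:
        X,M=fk(d["q"],s.x);print((X-d["eef_pos"]).round(4),(M.apply([0,0,1])-R.from_quat(d["tcp_rot"]).apply([0,0,1])).round(3),(R.from_quat(d["tcp_rot"]).inv()*M).as_euler('zyx').round(3))
E
python3 fk2.py
```

```text
4.205091906463955e-09 [ 0.238 -0.026  0.554  0.    -0.015  0.467 -0.    -0.     0.     0.315]
[-0.  0. -0.] [-0.  0. -0.] [-1.571  0.     0.   ]
[-0. -0.  0.] [0. 0. 0.] [-1.571  0.     0.   ]
[0. 0. 0.] [-0.  0.  0.] [-1.571 -0.     0.   ]
[-0. -0. -0.] [0. 0. 0.] [-1.571  0.     0.   ]
[-0.  0. -0.] [-0. -0.  0.] [-1.571  0.     0.   ]
```

```bash
cat > ik.py <<'E'
from fk2 import *
D=load((1,2,3,4));P=fit(D).x
LO=np.array([-2.59,-.33,-1.39,.1,-1.04,.21,-2.66]);HI=np.array([2.59,1.99,1.29,2.45,4.18,1.99,2.66])
def ik(T,Rt,q0,w=.001):
    def f(q):
        X,M=fk(q,P);M=M*R.from_euler('z',np.pi/2)
        return np.r_[X-T,.3*(Rt.inv()*M).as_rotvec(),w*(q-q0)]
    s=least_squares(f,np.clip(q0,LO+1e-3,HI-1e-3),bounds=(LO,HI));X,M=fk(s.x,P);return s.x,np.linalg.norm(X-T),np.linalg.norm((Rt.inv()*M*R.from_euler('z',np.pi/2)).as_rotvec())
th=np.radians(28);a=.0096
xa=np.array([np.cos(th),a*np.cos(th),np.sin(th)]);xa/=np.linalg.norm(xa)
za=np.array([np.sin(th),a*np.sin(th),-np.cos(th)]);za/=np.linalg.norm(za)
RT=R.from_matrix(np.c_[xa,np.cross(za,xa),za])
E
python3 - <<'E'
from ik import *
# check convention
X,M=fk(D[3]["q"],P);print((R.from_quat(D[3]["tcp_rot"]).inv()*M*R.from_euler('z',np.pi/2)).as_rotvec().round(3))
for nm,seat in(("L",np.array([.5848,.2275,.105])),("R",np.array([.5862,.0775,.105]))):
  q=D[3]["q"]
  for h in(.045,.03,.015,0,-.002):
    T=seat-za*h+za*.0085;q,e1,e2=ik(T,RT,q);print(nm,h,q.round(2),e1.round(4),e2.round(4))
  for q3 in(-.6,-.3,0,.3,.6,.9):
    q0=D[3]["q"].copy();q0[2]=q3
    r=ik(seat+za*.0085,RT,q0);print(q3,r[0].round(2),r[1].round(4),r[2].round(4))
E
```

```text
[0. 0. 0.]
L 0.045 [-1.1   0.35  0.64  2.14  0.11  0.28 -2.2 ] 0.0 0.0
L 0.03 [-1.07  0.38  0.61  2.14  0.1   0.26 -2.19] 0.0 0.0
L 0.015 [-1.03  0.41  0.58  2.13  0.08  0.23 -2.18] 0.0 0.0
L 0 [-0.95  0.43  0.49  2.12  0.22  0.21 -2.31] 0.0 0.0001
L -0.002 [-0.92  0.43  0.46  2.12  0.27  0.21 -2.36] 0.0 0.0
-0.6 [-0.89  0.42  0.42  2.12  0.36  0.22 -2.44] 0.0 0.0
-0.3 [-0.93  0.43  0.46  2.12  0.28  0.21 -2.36] 0.0 0.0
0 [-0.95  0.43  0.48  2.12  0.22  0.21 -2.31] 0.0 0.0
0.3 [-0.95  0.43  0.48  2.12  0.22  0.21 -2.31] 0.0 0.0001
0.6 [-0.95  0.43  0.49  2.12  0.22  0.21 -2.31] 0.0 0.0001
0.9 [-1.12  0.48  0.72  2.13 -0.36  0.21 -1.76] 0.0 0.0003
R 0.045 [-0.87  0.28  0.7   2.25 -0.37  0.21 -1.45] 0.0001 0.0003
R 0.03 [-0.91  0.34  0.78  2.25 -0.7   0.21 -1.13] 0.0 0.0001
R 0.015 [-0.9   0.38  0.78  2.24 -0.91  0.21 -0.92] 0.0 0.0
R 0 [-0.87  0.42  0.76  2.23 -1.04  0.21 -0.81] 0.0006 0.004
R -0.002 [-0.86  0.42  0.75  2.23 -1.04  0.21 -0.81] 0.0009 0.0058
-0.6 [-0.16  0.34 -0.13  2.2   0.88  0.21 -2.66] 0.0006 0.0038
-0.3 [-0.16  0.34 -0.13  2.2   0.88  0.21 -2.66] 0.0006 0.0038
0 [-0.16  0.34 -0.13  2.2   0.88  0.21 -2.66] 0.0006 0.0038
0.3 [-0.16  0.34 -0.13  2.2   0.88  0.21 -2.66] 0.0006 0.0038
0.6 [-0.87  0.42  0.76  2.23 -1.04  0.21 -0.81] 0.0006 0.004
0.9 [-0.87  0.42  0.76  2.23 -1.04  0.21 -0.81] 0.0006 0.004
```

Run:
```python
from h import *
import pickle
s,c=pickle.load(open("w4.pkl","rb"))
th=np.radians(28);n=np.array([-np.sin(th),0,np.cos(th)]);P0=np.array([.5855,.1525,.105]);u=np.array([np.cos(th),0.0085,np.sin(th)])
def pl(p,h):
    o,d=ray(c,p);X=o+d*((P0+n*h-o)@n)/(d@n);r=X-P0;return (r@u*1e3).round(1),((r[1]-.0096*r[0])*1e3).round(1)
im=cv2.imread("pics/w4.png")
for b in blobs(mask(im,"green"),100):print("green",b[0].round(1),b[1],pl(b[0],.012))
for nm,p,h in(("nose left/left",(285,211),.008),("nose right of mid",(489,210),.008),("R nose l",(587,209),.008),("R nose r",(628,210),.008),("tip green",(467,58),0),("blade base",(462,176),0),("grip corner far R",(483,242),.012),("grip far L",(428,240),.012),("rail L end far",(208,189),-.011),("rail R far",(640,190),-.011)):print(nm,pl(p,h))
a=cv2.resize(im[100:320,200:640],None,fx=1.8,fy=1.8,interpolation=cv2.INTER_CUBIC);cv2.imwrite("pics/w4c.png",a)
```

```text
green [457.8 233.4] [435 226  43  15 507] (np.float64(26.9), np.float64(2.5))
green [456.1 264.4] [ 427  238   58   47 2015] (np.float64(11.1), np.float64(2.0))
nose left/left (np.float64(37.7), np.float64(86.0))
nose right of mid (np.float64(37.6), np.float64(-13.6))
R nose l (np.float64(38.1), np.float64(-64.7))
R nose r (np.float64(37.6), np.float64(-87.7))
tip green (np.float64(108.6), np.float64(-0.2))
blade base (np.float64(53.2), np.float64(-1.6))
grip corner far R (np.float64(22.5), np.float64(-10.4))
grip far L (np.float64(23.7), np.float64(16.9))
rail L end far (np.float64(46.0), np.float64(128.0))
rail R far (np.float64(45.1), np.float64(-108.7))
```

View pics/w4c.png

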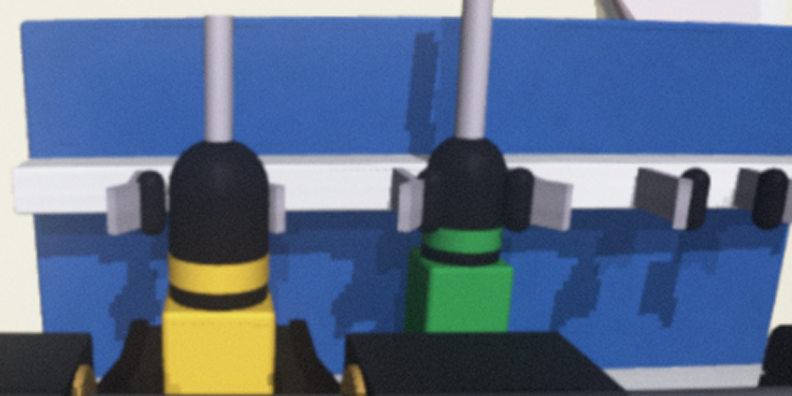

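Call:
step_arm:
  commands:
    - {"fingers": 0.0, "x": -0.4, "y": 0.5, "z": -0.2, "ax": 0, "ay": 0.02, "az": 0.01}
    - {"fingers": 0.0, "x": 0.45, "y": 0, "z": -0.9, "ax": 0, "ay": 0, "az": 0}
    - {"fingers": 0.0, "x": 0.45, "y": 0, "z": -0.9, "ax": 0, "ay": 0, "az": 0}
    - {"fingers": 0.0, "x": 0, "y": 0, "z": 0, "ax": 0, "ay": 0, "az": 0}
    - {"fingers": 0.0, "x": 0, "y": 0, "z": 0, "ax": 0, "ay": 0, "az": 0}

```text
clock: 7.15
eef_pos: [0.5757, 0.227, 0.1183]
tcp_rot: [0.973, 0.005, 0.231, -0.002]
contact_force: [-0.9, -0.3, -1.1]
finger_gap: 0.0239
```

```bash
python3 snap.py 5 L
```

```text
7.15 [0.5757 0.227  0.1183] [-1.02  0.39  0.57  2.13  0.07  0.27 -2.16] [-0.9 -0.3 -1.1]
[[ 8.934e-01  1.080e-02  4.491e-01]
 [ 9.400e-03 -9.999e-01  5.400e-03]
 [ 4.491e-01 -6.000e-04 -8.935e-01]]
grip rel seat mm: up -1.6 left -0.4 out 24.5
```

View pics/w5.png

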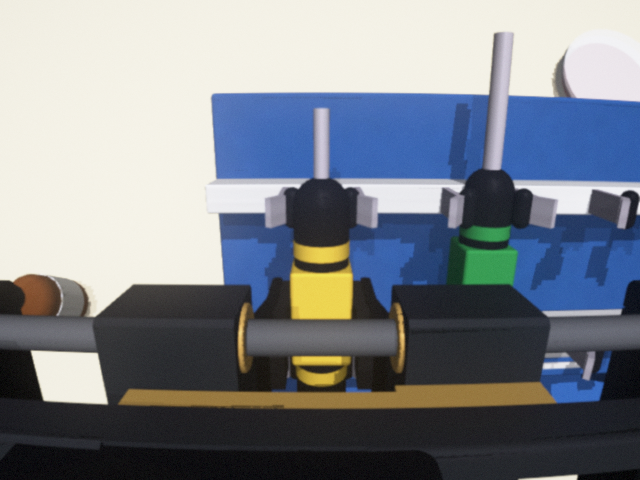

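The handle (321,205) sits midway between its clip brackets at (276,208) and (367,208), so it is centred. I press in.

Call:
step_arm:
  commands:
    - {"fingers": 0.0, "x": 0.35, "y": 0, "z": -0.35, "ax": 0, "ay": 0, "az": 0}
    - {"fingers": 0.0, "x": 0.22, "y": 0, "z": -0.42, "ax": 0, "ay": 0, "az": 0}
    - {"fingers": 0.0, "x": 0.22, "y": 0, "z": -0.42, "ax": 0, "ay": 0, "az": 0}
    - {"fingers": 0.0, "x": 0.22, "y": 0, "z": -0.42, "ax": 0, "ay": 0, "az": 0}
    - {"fingers": 0.0, "x": 0.22, "y": 0, "z": -0.42, "ax": 0, "ay": 0, "az": 0}
    - {"fingers": 0.0, "x": 0, "y": 0, "z": 0, "ax": 0, "ay": 0, "az": 0}

```text
clock: 7.95
eef_pos: [0.5884, 0.2273, 0.098]
tcp_rot: [0.973, 0.005, 0.231, -0.002]
contact_force: [2.6, -0.1, -4.4]
finger_gap: 0.0238
```

```bash
python3 snap.py 6 L
```

```text
7.95 [0.5884 0.2273 0.098 ] [-0.96  0.43  0.52  2.11  0.06  0.23 -2.14] [ 2.6 -0.1 -4.4]
[[ 0.893   0.0113  0.4499]
 [ 0.0096 -0.9999  0.006 ]
 [ 0.45   -0.0011 -0.893 ]]
grip rel seat mm: up 0.1 left -0.3 out 0.6
```

View pics/w6.png

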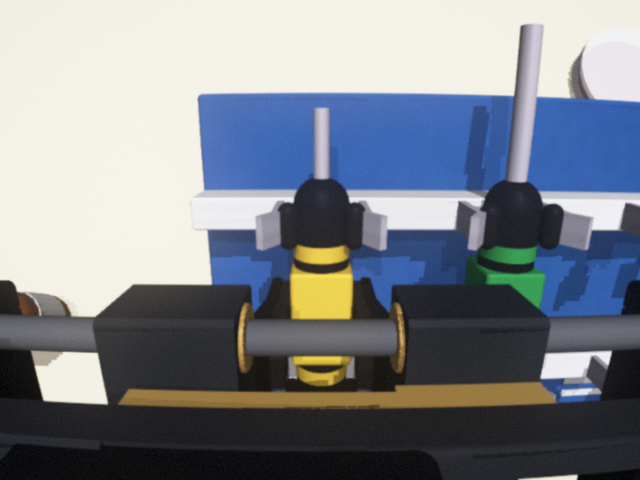

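Call:
step_arm:
  commands:
    - {"fingers": 0.0, "x": 0.1, "y": 0, "z": -0.18, "ax": 0, "ay": 0, "az": 0}
    - {"fingers": 0.0, "x": 0, "y": 0, "z": 0, "ax": 0, "ay": 0, "az": 0}

```text
clock: 8.25
eef_pos: [0.5885, 0.2273, 0.0978]
tcp_rot: [0.973, 0.005, 0.231, -0.002]
contact_force: [-11.7, -3.4, 17.6]
finger_gap: 0.0237
```

Call:
step_arm:
  commands:
    - {"fingers": 0.5, "x": -0.1, "y": 0, "z": 0.18, "ax": 0, "ay": 0, "az": 0}
    - {"fingers": 0.5, "x": 0, "y": 0, "z": 0, "ax": 0, "ay": 0, "az": 0}
    - {"fingers": 0.5, "x": 0, "y": 0, "z": 0, "ax": 0, "ay": 0, "az": 0}
    - {"fingers": 0.5, "x": -0.8, "y": 0, "z": 1.5, "ax": 0, "ay": 0, "az": 0}
    - {"fingers": 0.5, "x": -2, "y": 0, "z": 4, "ax": 0, "ay": 0, "az": 0}
    - {"fingers": 0.5, "x": -2.2, "y": 0, "z": 4.5, "ax": 0, "ay": 0, "az": 0}
    - {"fingers": 0.5, "x": 0, "y": 0, "z": 4, "ax": 0, "ay": 0.1, "az": 0}

```text
clock: 9.12
eef_pos: [0.5321, 0.2304, 0.238]
tcp_rot: [0.984, 0.01, 0.178, -0.003]
contact_force: [2.4, 0.2, -1.5]
finger_gap: 0.0435
```

```bash
python3 snap.py 7 L
python3 - <<'E'
from ik import *
print(0)
E
```

```text
9.125 [0.5321 0.2304 0.238 ] [-1.17  0.16  0.67  2.02  0.11  0.68 -2.15] [ 2.4  0.2 -1.5]
[[ 0.9363  0.0205  0.3507]
 [ 0.0187 -0.9998  0.0086]
 [ 0.3508 -0.0015 -0.9364]]
grip rel seat mm: up 17.1 left 3.3 out 150.6
0
```

View pics/w7.png

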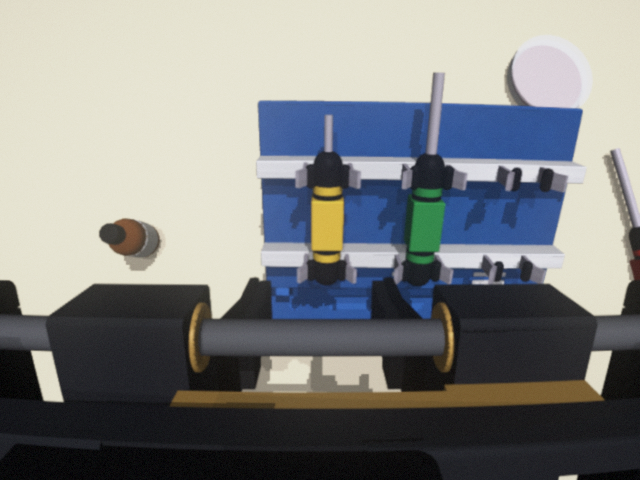

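The short driver hangs at (327,222), level with the green one at (425,222), with all four noses over its handle. For the right seat, joint 6 would hit its limit at the full tilt. So I'll grip the red driver with the tool pitched and check that first.

Run:
```python
from ik import *
s,c=pickle.load(open("w7.pkl","rb"));
def pose(yaw,tilt):
    return R.from_euler('z',yaw)*R.from_euler('y',-tilt)*R.from_matrix(np.diag([1,-1,-1.]))
r=np.radians
print((R.from_quat(s["tcp_rot"]).inv()*pose(.02,r(20.5))).as_rotvec().round(3))
q=s["q"]
for T,y,t in(((.56,0,.26),r(8),r(4)),((.547,-.12,.2),r(14.4),r(-14)),((.547,-.12,.005),r(14.4),r(-14)),((.55,-.08,.26),r(10),r(-10)),((.55,.0775,.26),r(.55),r(14))):
    q,e1,e2=ik(np.array(T),pose(y,t),q);print(T,q.round(2),e1.round(4),e2.round(4))
seat=np.array([.5862,.0767,.105]);n=np.array([-.4695,0,.8829])
for h in(.045,.02,0):
    Rt=pose(.0096,r(14));q,e1,e2=ik(seat+n*h+.007*Rt.apply([0,0,1]),Rt,q);print(h,q.round(2),e1.round(4),e2.round(4))
```

```text
[-0.002 -0.001 -0.   ]
(0.56, 0, 0.26) [-0.64  0.24  0.69  1.84 -0.19  1.05 -1.31] 0.0 0.0
(0.547, -0.12, 0.2) [-0.37  0.48  0.65  1.71 -0.18  1.26 -0.99] 0.0 0.0
(0.547, -0.12, 0.005) [-0.28  0.72  0.53  1.84 -0.31  0.91 -0.92] 0.0 0.0
(0.55, -0.08, 0.26) [-0.42  0.37  0.63  1.69 -0.16  1.32 -1.15] 0.0 0.0
(0.55, 0.0775, 0.26) [-0.71  0.12  0.51  1.97 -0.01  0.83 -1.76] 0.0 0.0
0.045 [-0.59  0.31  0.43  2.07 -0.15  0.56 -1.64] 0.0 0.0
0.02 [-0.56  0.36  0.4   2.06 -0.19  0.52 -1.61] 0.0 0.0
0 [-0.53  0.4   0.38  2.05 -0.21  0.49 -1.58] 0.0 0.0
```

Call:
step_arm:
  commands:
    - {"fingers": 0.6, "x": 0, "y": -4, "z": 1.5, "ax": 0, "ay": 0.09, "az": 0}
    - {"fingers": 0.6, "x": 0, "y": -5, "z": 0.5, "ax": 0, "ay": 0.09, "az": 0}
    - {"fingers": 0.6, "x": 0, "y": -5, "z": 0, "ax": 0, "ay": 0.09, "az": 0}
    - {"fingers": 0.6, "x": 0.4, "y": -5, "z": 0, "ax": 0, "ay": 0.09, "az": 0}
    - {"fingers": 0.6, "x": 0.4, "y": -5, "z": 0, "ax": 0, "ay": 0.09, "az": 0}
    - {"fingers": 0.6, "x": 0.4, "y": -5, "z": 0, "ax": 0, "ay": 0.09, "az": 0}
    - {"fingers": 0.6, "x": 0.3, "y": -5, "z": -2, "ax": 0, "ay": 0.062, "az": 0}
    - {"fingers": 0.6, "x": 0, "y": -1, "z": -4, "ax": 0, "ay": 0, "az": 0.15}

```text
clock: 10.18
eef_pos: [0.5538, -0.1291, 0.1992]
tcp_rot: [0.99, 0.077, -0.116, 0.008]
contact_force: [-0.3, 0.8, -0.6]
finger_gap: 0.0519
```

Call:
step_arm:
  commands:
    - {"fingers": 0.6, "x": 0, "y": 0, "z": 0, "ax": 0, "ay": 0, "az": 0.08}
    - {"fingers": 0.6, "x": 0, "y": 0, "z": 0, "ax": 0, "ay": 0, "az": 0}

```text
clock: 10.42
eef_pos: [0.5528, -0.1226, 0.1984]
tcp_rot: [0.986, 0.118, -0.117, 0.01]
contact_force: [0.2, 0.3, -0.4]
finger_gap: 0.0523
```

```bash
python3 snap.py 8 R
python3 - <<'E'
from h import *
import pickle
s,c=pickle.load(open("w8.pkl","rb"));im=cv2.imread("pics/w8.png")
for b in blobs(mask(im,"red"),80):print(b,plane(c,b[0],.022))
E
```

```text
10.425 [ 0.5528 -0.1226  0.1984] [-0.39  0.5   0.7   1.7  -0.21  1.26 -0.96] [ 0.2  0.3 -0.4]
[[ 0.9447  0.2348 -0.2289]
 [ 0.2301 -0.972  -0.0475]
 [-0.2337 -0.0077 -0.9723]]
grip rel seat mm: up 18.3 left -199.4 out 104.5
(array([316.52488688, 139.53393665]), array([304, 135,  26,  10, 221], dtype=int32)) [ 0.57355197 -0.11272251  0.022     ]
(array([316.80721118, 171.07579102]), array([ 302,  146,   30,   50, 1359], dtype=int32)) [ 0.54801769 -0.11902626  0.022     ]
(array([317.7245509 , 201.82035928]), array([306, 197,  24,  10, 167], dtype=int32)) [ 0.52140304 -0.12615819  0.022     ]
```

View pics/w8.png

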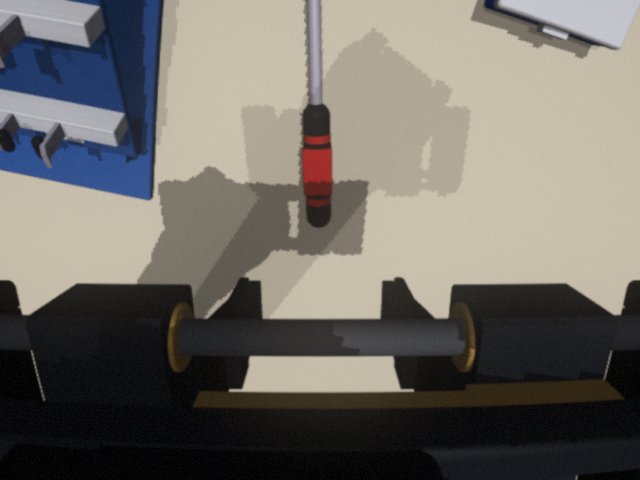

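The red grip is at (317,171) with its stripes in line. I descend.

Call:
step_arm:
  commands:
    - {"fingers": 0.6, "x": -0.3, "y": 0.1, "z": -5.5, "ax": -0.008, "ay": 0, "az": 0.013}
    - {"fingers": 0.6, "x": -0.2, "y": 0.1, "z": -5.5, "ax": 0, "ay": 0, "az": 0}
    - {"fingers": 0.6, "x": -0.2, "y": 0.1, "z": -4.5, "ax": 0, "ay": 0, "az": 0}
    - {"fingers": 0.6, "x": 0, "y": 0, "z": -2.8, "ax": 0, "ay": 0, "az": 0}
    - {"fingers": 0.6, "x": 0, "y": 0, "z": -0.9, "ax": 0, "ay": 0, "az": 0}
    - {"fingers": 0.6, "x": 0, "y": 0, "z": 0, "ax": 0, "ay": 0, "az": 0}
  force: 45

```text
clock: 11.22
eef_pos: [0.5466, -0.1199, 0.0069]
tcp_rot: [0.985, 0.124, -0.117, 0.015]
contact_force: [-0.1, -0.0, 0.0]
finger_gap: 0.0522
```

Call:
step_arm:
  commands:
    - {"fingers": 0.3, "x": -0.1, "y": 0, "z": -0.15, "ax": 0, "ay": 0, "az": 0}
    - {"fingers": 0.0, "x": 0, "y": 0, "z": 0, "ax": 0, "ay": 0, "az": 0}
    - {"fingers": 0.0, "x": 0, "y": 0, "z": 0, "ax": 0, "ay": 0, "az": 0}
    - {"fingers": 0.0, "x": 0, "y": 0, "z": 0, "ax": 0, "ay": 0, "az": 0}
    - {"fingers": 0.0, "x": 0, "y": 0, "z": 0, "ax": 0, "ay": 0, "az": 0}

```text
clock: 11.85
eef_pos: [0.5452, -0.1197, 0.0052]
tcp_rot: [0.985, 0.124, -0.118, 0.015]
contact_force: [-0.4, 0.2, 3.1]
finger_gap: 0.0234
```

Run:
```python
from station import monitor
from h import *
import pickle
s=monitor.observe();pickle.dump(s,open("grasp.pkl","wb"))
M=R.from_quat(s["tcp_rot"]).as_matrix();print(s["eef_pos"],M.round(4),s["finger_gap"],s["contact_force"])
y=np.radians(14.45);d=np.array([np.cos(y),np.sin(y),0]);G=np.array([.5476,-.1192,.012])
print("grip in tool",(M.T@(G-s["eef_pos"])).round(4),"axis in tool",(M.T@d).round(4))
```

```text
[ 0.54522679 -0.11969727  0.00517346] [[ 9.415e-01  2.483e-01 -2.279e-01]
 [ 2.414e-01 -9.687e-01 -5.810e-02]
 [-2.352e-01 -3.000e-04 -9.719e-01]] 0.02343908789830323 [-0.39185421  0.1614642   3.07352685]
grip in tool [ 0.0007  0.0001 -0.0072] axis in tool [ 0.9719 -0.0013 -0.2352]
```

Call:
step_arm:
  commands:
    - {"fingers": 0.0, "x": 0, "y": 0, "z": 3, "ax": 0, "ay": 0, "az": 0}
    - {"fingers": 0.0, "x": 0, "y": 0, "z": 5.5, "ax": 0, "ay": 0, "az": 0}
    - {"fingers": 0.0, "x": 0, "y": 0, "z": 6, "ax": 0, "ay": 0, "az": 0}
    - {"fingers": 0.0, "x": 0, "y": 0, "z": 5.5, "ax": 0, "ay": 0, "az": 0}
    - {"fingers": 0.0, "x": 0, "y": 4.9, "z": 0, "ax": 0, "ay": 0, "az": -0.06}
    - {"fingers": 0.0, "x": 0, "y": 4.9, "z": 0, "ax": 0, "ay": 0, "az": -0.06}
    - {"fingers": 0.0, "x": 0, "y": 4.9, "z": 0, "ax": 0, "ay": 0, "az": -0.06}
    - {"fingers": 0.0, "x": 0, "y": 4.9, "z": 0, "ax": 0, "ay": 0, "az": -0.06}

```text
clock: 12.85
eef_pos: [0.5445, 0.0778, 0.2044]
tcp_rot: [0.993, 0.004, -0.119, 0.0]
contact_force: [0.4, -1.0, -1.0]
finger_gap: 0.0233
```

Call:
step_arm:
  commands:
    - {"fingers": 0.0, "x": 0, "y": 0, "z": 0, "ax": 0, "ay": -0.1, "az": 0}
    - {"fingers": 0.0, "x": 0, "y": 0, "z": 0, "ax": 0, "ay": -0.1, "az": 0}
    - {"fingers": 0.0, "x": 0, "y": 0, "z": 0, "ax": 0, "ay": -0.1, "az": 0}
    - {"fingers": 0.0, "x": 0, "y": 0, "z": 0, "ax": 0, "ay": -0.1, "az": 0}
    - {"fingers": 0.0, "x": 0, "y": 0, "z": 0, "ax": 0, "ay": -0.089, "az": 0}
    - {"fingers": 0.0, "x": 0, "y": 0, "z": 0, "ax": 0, "ay": 0, "az": 0}

```text
clock: 13.6
eef_pos: [0.5426, 0.0764, 0.2039]
tcp_rot: [0.992, 0.005, 0.123, 0.001]
contact_force: [-0.6, 0.8, -0.9]
finger_gap: 0.0236
```

```bash
cat > snapr.py <<'E'
import sys,pickle
from station import cams,monitor
from h import *
k=sys.argv[1]
s=monitor.observe();c=cams.calibration("wrist");im=cams.get_image("wrist");cv2.imwrite(f"pics/w{k}.png",im)
pickle.dump((s,c),open(f"w{k}.pkl","wb"))
print(s["clock"],s["eef_pos"].round(4),s["q"].round(2),s["contact_force"].round(1))
th=np.radians(28);n=np.array([-np.sin(th),0,np.cos(th)]);u=np.array([np.cos(th),0.0085,np.sin(th)])
M=R.from_quat(s["tcp_rot"]).as_matrix();seat=np.array([.5862,.0767,.105])
G=s["eef_pos"]+M@[.0007,0,-.0072];a=M@[.9719,-.0013,-.2352]
print("axis yaw %.2f slope %.2f deg, jaw z %.4f"%(np.degrees(np.arctan2(a[1],a[0])),np.degrees(np.arcsin(a[2])),M[2,1]))
d=G-seat;print("grip rel seat mm: up %.1f left %.1f out %.1f"%(d@u*1e3,(d[1]-.0096*d[0])*1e3,d@n*1e3))
E
python3 snapr.py 9
```

```text
13.6 [0.5426 0.0764 0.2039] [-0.94  0.2   0.79  2.07 -0.15  0.7  -1.63] [-0.6  0.8 -0.9]
axis yaw 0.81 slope 27.79 deg, jaw z 0.0038
grip rel seat mm: up 10.4 left 0.1 out 114.6
```

View pics/w9.png

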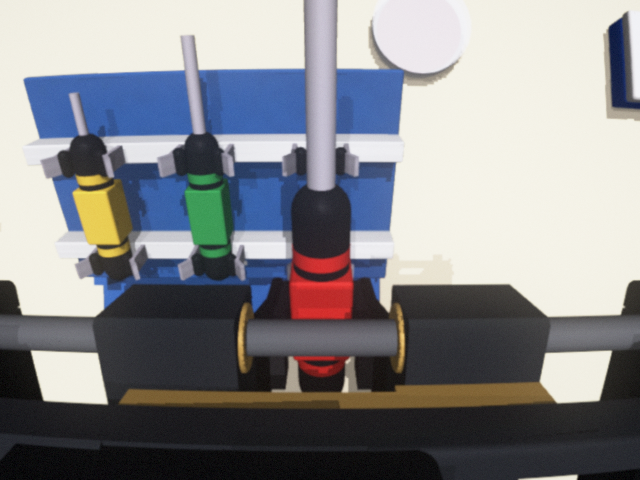

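Call:
step_arm:
  commands:
    - {"fingers": 0.0, "x": 0.5, "y": 0, "z": -2.1, "ax": 0.004, "ay": -0.003, "az": -0.004}
    - {"fingers": 0.0, "x": 0.9, "y": 0, "z": -2.1, "ax": 0, "ay": 0, "az": 0}
    - {"fingers": 0.0, "x": 0.9, "y": 0, "z": -2, "ax": 0, "ay": 0, "az": 0}
    - {"fingers": 0.0, "x": 0.9, "y": 0, "z": -1.9, "ax": 0, "ay": 0, "az": 0}
    - {"fingers": 0.0, "x": 0, "y": 0, "z": 0, "ax": 0, "ay": 0, "az": 0}
    - {"fingers": 0.0, "x": 0, "y": 0, "z": 0, "ax": 0, "ay": 0, "az": 0}

```text
clock: 14.4
eef_pos: [0.5776, 0.076, 0.1242]
tcp_rot: [0.992, 0.003, 0.127, 0.0]
contact_force: [-0.7, 0.9, -1.9]
finger_gap: 0.0234
```

```bash
python3 snapr.py 10
```

```text
14.4 [0.5776 0.076  0.1242] [-0.77  0.38  0.66  2.07 -0.37  0.54 -1.43] [-0.7  0.9 -1.9]
axis yaw 0.42 slope 28.17 deg, jaw z 0.0012
grip rel seat mm: up 3.7 left -0.6 out 27.8
```

View pics/w10.png

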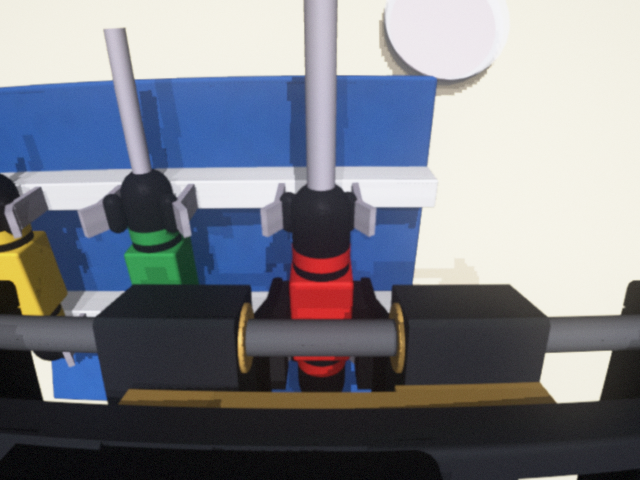

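Call:
step_arm:
  commands:
    - {"fingers": 0.0, "x": -0.33, "y": 0.06, "z": -0.17, "ax": 0, "ay": 0.002, "az": 0.002}
    - {"fingers": 0.0, "x": 0.26, "y": 0, "z": -0.49, "ax": 0, "ay": 0, "az": 0}
    - {"fingers": 0.0, "x": 0.26, "y": 0, "z": -0.49, "ax": 0, "ay": 0, "az": 0}
    - {"fingers": 0.0, "x": 0.26, "y": 0, "z": -0.49, "ax": 0, "ay": 0, "az": 0}
    - {"fingers": 0.0, "x": 0.26, "y": 0, "z": -0.49, "ax": 0, "ay": 0, "az": 0}
    - {"fingers": 0.0, "x": 0.26, "y": 0, "z": -0.49, "ax": 0, "ay": 0, "az": 0}
    - {"fingers": 0.0, "x": 0, "y": 0, "z": 0, "ax": 0, "ay": 0, "az": 0}

```text
clock: 15.32
eef_pos: [0.5871, 0.077, 0.0974]
tcp_rot: [0.992, 0.004, 0.126, -0.0]
contact_force: [0.4, 0.1, -1.5]
finger_gap: 0.0233
```

```bash
python3 snapr.py 11
```

```text
15.325 [0.5871 0.077  0.0974] [-0.71  0.43  0.61  2.07 -0.43  0.5  -1.39] [ 0.4  0.1 -1.5]
axis yaw 0.55 slope 28.07 deg, jaw z 0.0008
grip rel seat mm: up -0.4 left 0.3 out -0.3
```

View pics/w11.png

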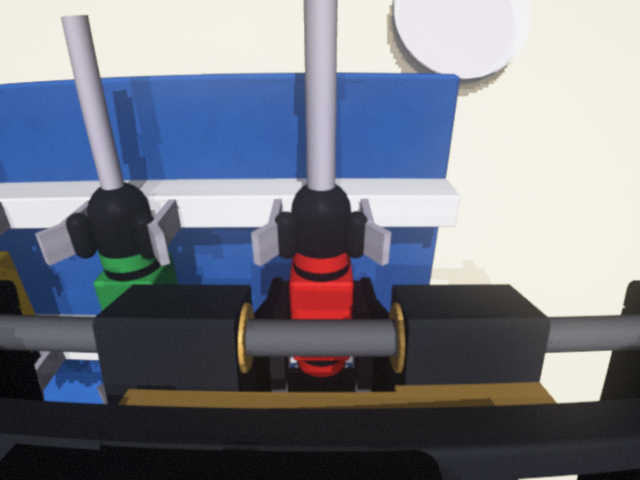

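The noses at (285,234) and (357,234) are over the red handle. I press to confirm it is home, then release and retreat.

Call:
step_arm:
  commands:
    - {"fingers": 0.0, "x": 0.1, "y": 0, "z": -0.18, "ax": 0, "ay": 0, "az": 0}
    - {"fingers": 0.0, "x": 0, "y": 0, "z": 0, "ax": 0, "ay": 0, "az": 0}

```text
clock: 15.62
eef_pos: [0.5871, 0.0771, 0.0973]
tcp_rot: [0.992, 0.004, 0.125, -0.001]
contact_force: [-11.4, 0.5, 19.8]
finger_gap: 0.0238
```

Call:
step_arm:
  commands:
    - {"fingers": 0.5, "x": -0.1, "y": 0, "z": 0.18, "ax": 0, "ay": 0, "az": 0}
    - {"fingers": 0.5, "x": 0, "y": 0, "z": 0, "ax": 0, "ay": 0, "az": 0}
    - {"fingers": 0.5, "x": 0, "y": 0, "z": 0, "ax": 0, "ay": 0, "az": 0}
    - {"fingers": 0.5, "x": -0.5, "y": 0, "z": 1.5, "ax": 0, "ay": 0, "az": 0}
    - {"fingers": 0.5, "x": -1.2, "y": 0, "z": 4, "ax": 0, "ay": 0, "az": 0}
    - {"fingers": 0.5, "x": -1.5, "y": 1, "z": 4.5, "ax": 0, "ay": -0.05, "az": 0}
    - {"fingers": 0.5, "x": -2, "y": 4, "z": 3, "ax": 0, "ay": -0.05, "az": 0}
    - {"fingers": 0.5, "x": -2, "y": 4, "z": 1, "ax": 0, "ay": -0.05, "az": 0}

```text
clock: 16.62
eef_pos: [0.5154, 0.1673, 0.2399]
tcp_rot: [0.979, 0.002, 0.202, -0.002]
contact_force: [0.8, -0.3, 0.3]
finger_gap: 0.0437
```

```bash
python3 snapr.py 12
python3 - <<'E'
from station import cams
import cv2
for n in("top","scene"):cv2.imwrite(f"pics/{n}12.png",cams.get_image(n))
s=cv2.imread("pics/scene12.png");cv2.imwrite("pics/s12c.png",cv2.resize(s[200:350,160:480],None,fx=2.5,fy=2.5,interpolation=cv2.INTER_CUBIC))
E
```

```text
16.625 [0.5154 0.1673 0.2399] [-1.37  0.05  0.92  2.14  0.22  0.61 -2.18] [ 0.8 -0.3  0.3]
axis yaw 0.31 slope 36.88 deg, jaw z -0.0022
grip rel seat mm: up 2.9 left 91.3 out 159.5
```

View pics/w12.png

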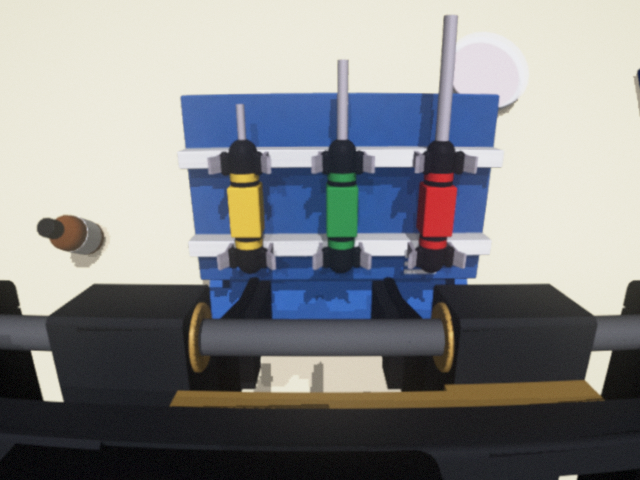

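View pics/s12c.png

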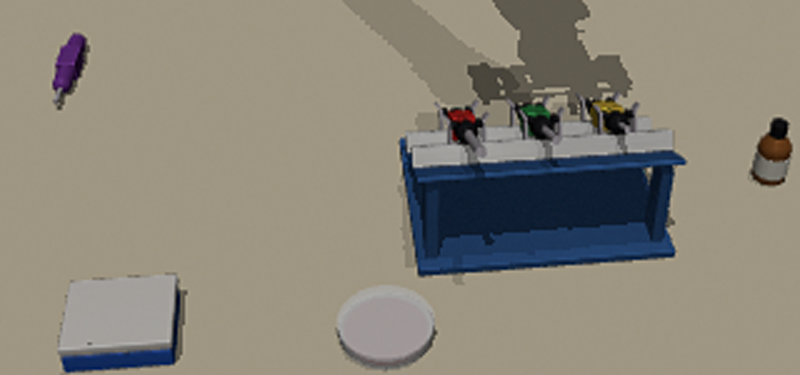

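Yellow (245,210), green (342,210) and red (437,210) hang side by side, all noses closed, and the bystanders look unmoved. One numeric check on the centring.

Run:
```python
from h import *
import pickle
from station import cams
s,c=pickle.load(open("w12.pkl","rb"));im=cv2.imread("pics/w12.png")
th=np.radians(28);n=np.array([-np.sin(th),0,np.cos(th)]);u=np.array([np.cos(th),.0085,np.sin(th)]);P0=np.array([.5855,.152,.105])
for col in("yellow","green","red"):
    bl=blobs(mask(im,col),60)
    for b in bl:
        o,d=ray(c,b[0]);r=o+d*((P0+n*.012-o)@n)/(d@n)-P0
        print(col,b[1],"up %.1f left %.1f"%(r@u*1e3,(r[1]-.0096*r[0])*1e3))
a=cv2.imread("pics/scene0.png").astype(int);b=cv2.imread("pics/scene12.png").astype(int)
for nm,(x0,y0,x1,y1) in dict(bottle=(458,245,482,276),box=(182,306,236,350),dish=(292,312,338,350)).items():print(nm,np.abs(a-b)[y0:y1,x0:x1].mean().round(2))
```

```text
yellow [230 173  28  10 221] up 26.5 left 73.6
yellow [ 227  184   36   54 1647] up 0.7 left 73.9
yellow [236 239  26  12 201] up -26.9 left 73.1
green [329 173  26  10 229] up 26.7 left 0.4
green [ 327  185   31   53 1540] up 0.5 left 0.2
green [329 240  25  10 193] up -26.8 left 0.4
red [425 173  29  10 260] up 26.8 left -72.3
red [ 417  182   40   56 1837] up 1.1 left -72.3
red [420 238  27  12 235] up -26.5 left -72.1
bottle 1.4
box 1.58
dish 1.62
```

```bash
python3 -c "
from station import arm
print(arm.close_job())"
```

```text
the job is handed in; nothing more can be done
None
```

Both loose drivers are back on the rack and the job is handed in, at about 17 s of the 61 s. The short yellow one is in the left place and the long red one in the right, both with blades up the slope. The green one stayed clipped in the middle.

- **Fit:** each driver snapped into both of its clips. A further push of about 21–23 N moved neither one. I then let go and backed the gripper clear of the rack.
- **Centring:** in the last wrist picture the yellow and red grips sit level with the green one to within about 0.6 mm along the slope. Sideways they read +73.9 mm and −72.3 mm instead of ±75 mm. I put that down to the grip sides being visible in the mask, because the noses are closed on both sides of each handle.
- **Bystanders:** the bottle, slide box and dish show no change between the first and last scene pictures. The purple look-alike was not touched.
- **Joint limit:** joint 6 came close to its lower limit at the left seat (0.23 against 0.21 rad). For the right seat I gripped the red driver with the tool pitched about 14°, which left joint 6 at about 0.50 rad.

No check failed.

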